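Set the stone cell in the beam of the gem photometer

TASK

Take the glass stone cell from its cork pad and set it down in the rail channel of the photometer with its clear faces looking along the light path (one at the lamp, one at the detector); do not drop it. Let go, then slide the red clamp towards the detector so that it pushes the cell home against the brass nose, and press it snug for a moment with a steady push of about 15 N on the clamp's handle (it is glass: no harder than 18 N). Leave the cell held upright and square between clamp and nose, and the tools around it where they are.

Things in the scene. Friction and masses are not known exactly. Their poses are not given: they have to be found in the camera images.
- cell: Loose glass stone cell, 36 x 36 mm in plan, 70 mm tall, 0.08 to 0.16 kg, upright on the cork pad at any yaw. Origin: centre of its underside, z up. CLEAR faces look along its +x and -x, DARK (black) faces along +y and -y. An orange bar on the black cap runs along x, clear face to clear face. Either clear face may look at the detector. Grip across the dark faces, 45 mm above the underside.
- rig: Photometer bed, fixed: aluminium plate 290 x 90 x 10 mm. Origin: on its underside, under the middle of the channel, z up; x is the light path, from the blue lamp box (x -150 to -115 mm, top at z = 60 mm) to the grey detector.
- detector: Grey box 65 x 70 x 70 mm, fixed on the bed. Origin: lower edge of its lamp-side face, 75 mm from the rig's origin, at floor level; x as the rig's. A brass nose (30 x 30 mm, centre 30 mm above the floor, windowed) sticks out of that face towards the lamp, by 10 to 45 mm: as last screwed, unmeasured, different each time; it does not give. The cell's clear face must rest on its end.
- clamp: Red frame on a slide along the light path, open in the middle, with a steel pressing plate in front (springs in up to 2.5 mm at 1.5 N/mm, then solid). Origin: lower edge of the plate's face, at channel floor level; x as the rig's. Starts 47 to 62 mm on the lamp side of the rig's origin, reaches 36 mm past it. About 5 N of drag; stays where left. 34 mm long, 36 wide, 48 high.
- clamp_grip (a point): Grip point on the black handle block on top of the clamp: block 16 mm in x, 20 mm in y, from 48 to 90 mm above the channel floor; this point is on its middle line, 76 mm above the floor, 26 mm behind the pressing face. Pinch from above across y.
- pad: Cork pad on which the cell starts, disc 72 mm in diameter, 5 mm thick, fixed; origin at the centre of its underside.
- tin: Bystander: small round tin with a brass lid, 34 mm across, 20 mm high. Leave alone.
- loupe: Bystander: dark folding loupe, about 60 mm long, 16 mm high. Leave alone.
- pliers: Bystander: pliers with red handles lying flat, about 145 mm long, 10 mm high. Leave alone.
- brush: Bystander: white bench brush lying flat. Leave alone.
- graver: Bystander: graver with a round wooden handle, 100 mm long, lying flat. Leave alone.
- screwdriver: Bystander: screwdriver lying flat. Leave alone.
- channel (a point): Middle of the channel floor, on the bed's top, 10 mm above the rig's origin; axes as the rig's. Two dark rails along x (x -40 to +60 mm from here), 39 mm apart, rise 12 mm above this floor; their upper halves slope outwards to a mouth of about 49 mm. With the clamp open, set the cell down 5 to 10 mm to the lamp side of here; nothing taller stands beside the rails.
Not all that is in view belongs to the job. What is shaped like the cell but pink is not meant.

How it is judged:
On the way, in this order (a step that is already met when the one before it is completed fails the run):
1. the cell stands upright on the channel floor between the rails, clear faces along the light path within 6 degrees, let go (z of cell in the frame of rig between 0.008 and 0.0125 m and y of cell in the frame of rig between -0.003 and 0.003 m and x of cell in the frame of rig between -0.05 and 0.05 m and angle between the x axis of cell and the x axis of rig, either way round below 0.105 rad and angle between cell's own z axis and vertical below 0.06 rad and contact force between the fingers and cell below 0.05 N), for 0.2 s.
2. the clamp presses the cell against the nose with more than 6 N for 0.4 s (contact force between cell and detector above 6 N and contact force between clamp and cell above 6 N), for 0.4 s.
At the end, for the whole second after the job is handed in: The cell stands upright (within 3 degrees) on the channel floor between the rails, its clear faces square to the light path within 3 degrees, at rest, still touching the nose on one side and the clamp on the other (more than 0.2 N on each), with the robot clear (contact force between cell and detector above 0.2 N and contact force between clamp and cell above 0.2 N and z of cell in the frame of rig between 0.008 and 0.0125 m and y of cell in the frame of rig between -0.003 and 0.003 m and angle between the x axis of cell and the x axis of rig, either way round below 0.05 rad and angle between cell's own z axis and vertical below 0.05 rad and linear speed of cell below 0.01 m/s).
It fails at once if the cell is pressed against the nose or by the clamp with more than 15 N (contact force between cell and detector above 15 N or contact force between clamp and cell above 15 N).
It fails at once if the cell is dropped (falls free faster than 0.35 m/s) (contact force between the fingers and cell below 0.01 N and linear speed of cell above 0.35 m/s).
It fails at once if the cell is tipped by more than 30 degrees (angle between cell's own z axis and vertical above 0.52 rad).
It fails at once if a bystander is moved by more than 30 mm (distance of any of tin, loupe, pliers, brush, graver, screwdriver from where it was at the start of the episode above 0.03 m).
It also fails if it takes over 72 s, if anything falls off the work surface, if the arm or the gripper's body presses on something with over 40 N, if the wrist force passes 120 N, or if a joint passes its speed limit or range.

ROBOT

A 7-joint arm with a two-finger parallel gripper is mounted at the origin on the work surface. World frame = base frame: x ahead of the robot, y to its left, z up, the work surface at z = 0. Lengths are in m, angles in rad, forces in N, time in s.
With the tool pointing down it reaches from about 0.35 to 0.9 m from the base axis. Payload 7.2 kg.
Tool frame: the origin (TCP) lies between the finger pads; the fingertips stand 22 mm ahead of it and the grasp point (between the pads) lies 3 mm ahead of it (tcp_to_tips is the distance from the TCP to the fingertips, in m); z points along the fingers, y is the line along which they close (so a half turn about z gives the same grasp; the last joint's range is limited). The gripper opens to 85 mm and grips with 20 to 120 N. Pads are 22 mm wide; open, the fingers measure 114 mm over their backs; the gripper's body (76 mm by 85 mm) begins 54 mm behind the grasp point. The pads swing forward as they close: fully open they stand 13 mm farther back than shut.
Start: joints at [-1.23, 0.411, -0.013, 1.596, 0.006, 1.134, -0.082], TCP at [0.248, 0.573, 0.253] pointing down, gripper open.
Joint ranges: [-2.95, 2.95], [-0.29, 1.99], [-1.47, 1.44], [0.14, 2.54], [-1.03, 4.17], [0.13, 1.85], [-2.86, 2.86]. Speed limits (rad/s): [2.39, 2.39, 3.01, 3.01, 3.14, 3.14, 3.14].

INTERFACE

Orientations are given as a 3x3 rotation matrix whose columns are the frame's x, y, z axes.
In Python, from rig import get_state, read_camera, hand_in, tcp_to_tips gives the robot as it stands.
- The arm moves only by the tool drive_tool, never from a script. Its arguments are lists of equal length, an entry for each row: "grip": the opening, from 0 (shut) to 1 (fully open); "dp": the shift along the tool's x, y, z in mm, a list of three; "roll": the turn about the tool's z in rad. In form: {"grip": [grip, ...], "dp": [[dx, dy, dz], ...], "roll": [roll, ...]}. A call has exactly 5 rows; each row shifts and turns the commanded pose from where the row before left it, along the tool's axes as they then stand; what a row does not reach is not made up. A row lasts 1/8 s, in which the tool goes at most 62.5 mm and 10.7 degrees, less where a joint would pass 70% of its speed; a pose out of reach is approached as far as the arm can. A call is refused whole if a number of a shift passes 62.5 or a number of a turn 0.188, either way. A call with a gripper value outside its range is refused whole. The fingers move at their own pace and stop on an object; "grip_force" is the grip in N (left out, the last holds). Time passes only in rows, so rows that do not move let the fingers close, or fill a call up. It gives the time, the measured TCP pose, the force, the opening and the grip force at its end, in the units of the state.
- get_state(): the state, without advancing time (a new reading comes with each control period).
- read_camera(name): name is "side" or "top" or "wrist"; returns a dict with "pixels" (400x640x3 uint8, blue, green, red), "vfov" (degrees; the focal length in pixels is half the picture's height over the tangent of half this angle, whatever the lens; pixels are square), "cx", "cy" (the principal point, pixels), "rvec" (rotation vector, rad) and "tvec" (3), from world to camera coordinates, as OpenCV has them. Camera axes: x right, y down, z forward; pixel columns grow to the right and rows downward; lengths in m; the calibration is good to about 2 mm. The wrist camera is an equidistant fisheye: a pixel r from the principal point sees the ray r / f radians off the axis. A picture is of the moment at which its call begins. There is no depth.
- hand_in(): hands the job in; it is judged then, once.
The state is a dict: "time": time; "joint_pos": joint angles; "joint_vel": joint speeds; "effort": joint torques, N m; "tcp_pos": TCP position; "tool_rot": TCP orientation; "force": force on the tool from outside, world axes, zero at the start; "torque": the same for the moment, N m; "gripper_width": opening from 0.0 (shut) to 1.0 (fully open); "gripper_force": force on a finger pad.
Only numpy, scipy, OpenCV 4.12 (cv2) and the standard library are available. Lean on these libraries where they do the work, as an engineer would, in place of code of your own. Each camera call takes 0.05 s, during which the arm holds its last target. There are 200 camera calls.

## Working session

There is one attempt and no reset: what is moved stays moved. The work goes in short steps, Python scripts to look and compute and a tool call to move; the robot and the scene stay as the last step left them, time stands still between calls to the robot, and variables do not carry over. Pictures are saved under pics/ and viewed, at most 10 in all, crops included, and the job is handed in when it is done.

Besides the shell and the picture viewer there is one more tool, called after "Request:" as name(argument=value, ...), one argument or row to a line, values as JSON. drive_tool: Moves the arm, as the interface text tells. Its arguments: {"type":"object","properties":{"grip":{"type":"array","items":{"type":"number"}},"dp":{"type":"array","items":{"type":"array","items":{"type":"number"}}},"roll":{"type":"array","items":{"type":"number"}},"grip_force":{"type":"number"}},"required":["grip","dp","roll"]}

```bash
mkdir -p pics; ls
cat > h.py <<'E'
import numpy as np, cv2
from rig import get_state, read_camera
def cam(n):
    c=read_camera(n); c['n']=n
    c['img']=np.ascontiguousarray(c['pixels']); c['R']=cv2.Rodrigues(np.array(c['rvec'],float))[0]
    c['t']=np.array(c['tvec'],float).ravel(); c['f']=c['img'].shape[0]/2/np.tan(np.radians(c['vfov'])/2)
    c['o']=-c['R'].T@c['t']; return c
def ray(c,u,v):
    x,y=(u-c['cx'])/c['f'],(v-c['cy'])/c['f']
    if c['n']=='wrist':
        r=np.hypot(x,y)+1e-12; d=np.array([x/r*np.sin(r),y/r*np.sin(r),np.cos(r)])
    else: d=np.array([x,y,1.])
    return c['R'].T@d
def onz(c,u,v,z):
    d=ray(c,u,v); return c['o']+d*(z-c['o'][2])/d[2]
def proj(c,p):
    q=c['R']@np.array(p)+c['t']
    if c['n']=='wrist':
        a=np.arctan2(np.hypot(q[0],q[1]),q[2]); s=a/np.hypot(q[0],q[1])
        return c['cx']+c['f']*s*q[0],c['cy']+c['f']*s*q[1]
    return c['cx']+c['f']*q[0]/q[2],c['cy']+c['f']*q[1]/q[2]
E
python3 - <<'E'
from h import *
s=get_state();print({k:np.round(s[k],3).tolist() for k in s})
for n in('top','side','wrist'):
    c=cam(n);cv2.imwrite(f'pics/{n}0.png',c['img']);print(n,c['vfov'],c['cx'],c['cy'],c['o'],c['R'][2])
E
```

```text
pics
{'time': 0.0, 'joint_pos': [-1.23, 0.412, -0.013, 1.597, 0.006, 1.134, -0.082], 'joint_vel': [-0.002, -0.0, -0.001, -0.002, -0.0, 0.002, -0.001], 'effort': [0.0, -60.063, 0.682, -29.94, 0.014, 0.011, 0.0], 'tcp_pos': [0.248, 0.573, 0.252], 'tool_rot': [[-0.918, 0.397, -0.001], [0.397, 0.918, -0.002], [-0.0, -0.002, -1.0]], 'force': [0.696, 0.348, -0.681], 'torque': [-0.016, -0.026, -0.018], 'gripper_force': 0.0, 'gripper_width': 1.0}
top 53.581430347593816 316.05775467784673 207.81254939761567 [0.43763844 0.01943374 1.19537051] [ 0.08642006  0.02524803 -0.99593881]
side 56.34333177743196 323.3502426706754 198.36669472733098 [ 0.25592446 -0.6274307   0.62874461] [ 0.29297824  0.73510065 -0.61138432]
wrist 65.70646984690485 321.4918467149758 201.50100996724535 [0.18218355 0.60244744 0.37312954] [ 0.26282479 -0.11551211 -0.95790401]
```

View pics/top0.png

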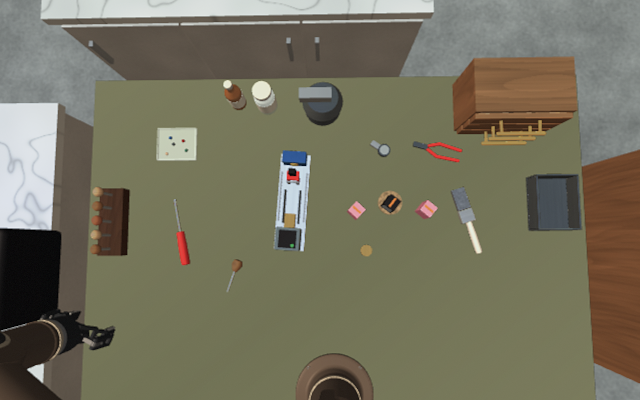

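View pics/side0.png

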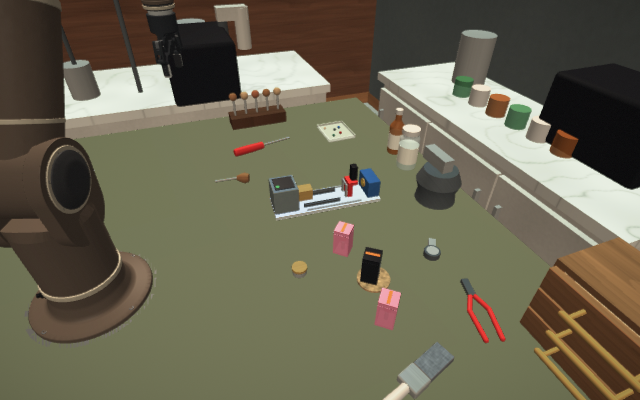

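Top view: black cell with orange bar on the cork pad at (390,203). Lookalikes are the pink blocks at (357,210) and (427,209), which I rule out by colour. The rig runs from the lamp (294,158) to the detector (288,238), with the clamp at (293,176). In the side view the cell is at (371,265) and the handle at (353,172).

Run:
```python
from h import *
c=cam('top');im=c['img']
a=cv2.resize(im[185:225,340:445],None,fx=7,fy=7,interpolation=cv2.INTER_CUBIC)
b=cv2.resize(im[145:255,265:325],None,fx=5,fy=5,interpolation=cv2.INTER_CUBIC)
b=cv2.rotate(b,cv2.ROTATE_90_CLOCKWISE)
o=np.zeros((a.shape[0]+b.shape[0],max(a.shape[1],b.shape[1]),3),np.uint8)
o[:a.shape[0],:a.shape[1]]=a;o[a.shape[0]:,:b.shape[1]]=b
cv2.imwrite('pics/crop1.png',o);print(o.shape)
hsv=cv2.cvtColor(im,cv2.COLOR_BGR2HSV)
def blob(m,x0,x1,y0,y1):
    k=np.zeros_like(m);k[y0:y1,x0:x1]=m[y0:y1,x0:x1];ys,xs=np.nonzero(k);return np.c_[xs,ys].astype(float)
def rep(n,P,z):
    u=P.mean(0);q=np.array([onz(c,*p,z)[:2] for p in P]);w,v=np.linalg.eigh(np.cov(q.T));d=v[:,1]
    print(n,len(P),u.round(1),onz(c,*u,z).round(4),'axis deg',np.degrees(np.arctan2(d[1],d[0])).round(1),'sd',np.sqrt(w).round(4))
bar=cv2.inRange(hsv,(5,150,150),(20,255,255));rep('bar',blob(bar,378,404,190,216),.075)
blk=cv2.inRange(hsv,(0,0,0),(180,255,45));rep('cap',blob(blk,378,404,190,216),.075)
rep('lamp',blob(cv2.inRange(hsv,(95,120,30),(125,255,255)),275,312,145,170),.06)
lt=cv2.inRange(hsv,(90,10,150),(125,110,255));P=blob(lt,262,325,148,255);rep('plate',P,.01)
r=cv2.minAreaRect(np.array([onz(c,*p,.01)[:2] for p in P],np.float32));print(r)
rep('clamp red',blob(cv2.inRange(hsv,(0,150,90),(6,255,255))|cv2.inRange(hsv,(174,150,90),(180,255,255)),275,312,160,190),.058)
rep('nose',blob(cv2.inRange(hsv,(14,90,70),(30,255,255)),275,305,205,240),.055)
```

```text
(580, 735, 3)
bar 25 [391.9 202. ] [ 0.5507 -0.1668  0.075 ] axis deg 143.3 sd [0.0019 0.0087]
cap 110 [390.7 202.2] [ 0.5502 -0.1634  0.075 ] axis deg 70.1 sd [0.0104 0.0123]
lamp 292 [294.1 157.3] [0.684 0.112 0.06 ] axis deg 82.3 sd [0.011  0.0199]
plate 1555 [293.5 196.7] [0.5744 0.1175 0.01  ] axis deg 179.7 sd [0.0298 0.062 ]
((0.5608283281326294, 0.12223362922668457), (0.09087017178535461, 0.28852128982543945), 85.92814636230469)
clamp red 71 [292.8 176.4] [0.6283 0.1159 0.058 ] axis deg 88.6 sd [0.0066 0.0115]
nose 145 [289.1 220.2] [0.5008 0.1264 0.055 ] axis deg -172.5 sd [0.0089 0.0113]
```

View pics/crop1.png

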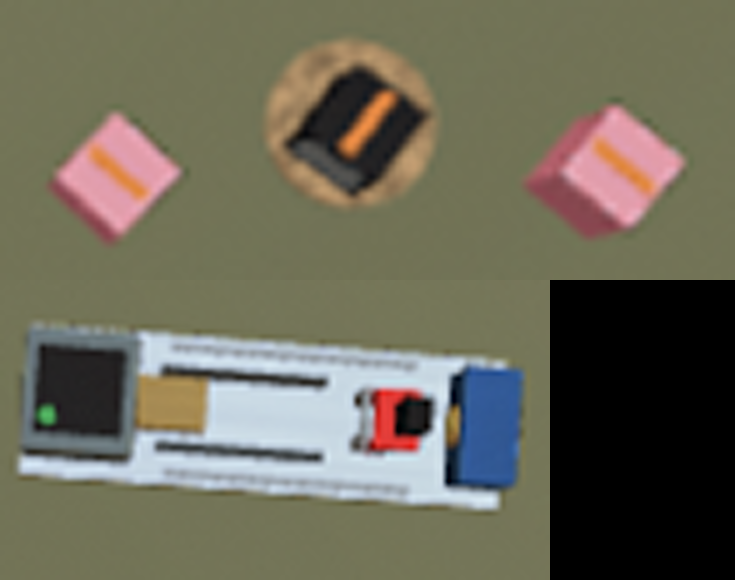

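Request:
drive_tool(
  grip=[1, 1, 1, 1, 1],
  dp=[
    [-40, -39, 0],
    [-40, -39, 0],
    [-40, -39, 0],
    [-40, -39, 0],
    [-40, -39, 0],
  ],
  roll=[0, 0, 0, 0, 0],
  grip_force=40,
)

```text
time: 0.82
tcp_pos: [0.3549, 0.3132, 0.2533]
tool_rot: [[-0.918, 0.398, 0.0], [0.398, 0.918, 0.0], [-0.0, 0.0, -1.0]]
force: [0.7, 0.0, 0.4]
gripper_width: 0.999
gripper_force: 0.0
```

Request:
drive_tool(
  grip=[1, 1, 1, 1, 1],
  dp=[
    [-40, -39, 0],
    [-40, -39, 0],
    [-40, -39, 0],
    [-40, -39, 0],
    [-40, -39, 0],
  ],
  roll=[0, 0, 0, 0, 0],
)

```text
time: 1.45
tcp_pos: [0.4609, 0.0549, 0.2535]
tool_rot: [[-0.918, 0.397, 0.001], [0.397, 0.918, 0.0], [-0.0, 0.001, -1.0]]
force: [0.4, 0.2, -0.4]
gripper_width: 0.998
gripper_force: 0.0
```

Request:
drive_tool(
  grip=[1, 1, 1, 1, 1],
  dp=[
    [-40, -39, 10],
    [-40, -39, 10],
    [-40, -39, 10],
    [-25, -25, 0],
    [0, 0, 0],
  ],
  roll=[0, 0, 0, 0.116, 0.116],
)

```text
time: 2.08
tcp_pos: [0.5372, -0.1349, 0.223]
tool_rot: [[-0.796, 0.605, -0.0], [0.605, 0.796, -0.002], [-0.001, -0.002, -1.0]]
force: [-0.3, 0.7, 0.5]
gripper_width: 1.004
gripper_force: 0.0
```

Run:
```python
from h import *
c=cam('wrist');cv2.imwrite('pics/w1.png',c['img']);s=get_state();print(s['tcp_pos'])
print(proj(c,(.5507,-.1668,.075)),proj(c,(.5508,-.1635,.005)))
hsv=cv2.cvtColor(c['img'],cv2.COLOR_BGR2HSV)
bar=cv2.inRange(hsv,(5,150,150),(20,255,255))
n,l,st,ce=cv2.connectedComponentsWithStats(bar)
for i in range(1,n):
    if st[i,4]>60:
        ys,xs=np.nonzero(l==i);q=np.array([onz(c,x,y,.075)[:2] for x,y in zip(xs,ys)])
        r=cv2.minAreaRect(q.astype(np.float32));w,v=np.linalg.eigh(np.cov(q.T))
        print(ce[i].round(1),st[i,4],q.mean(0).round(4),r,np.degrees(np.arctan2(v[1,1],v[0,1])))
```

```text
[ 0.53699376 -0.13317639  0.22287014]
(np.float64(302.5656551378509), np.float64(224.0240673352179)) (np.float64(308.5459706388972), np.float64(200.56279500449423))
[377.5 140.5] 196 [ 0.5292 -0.0669] ((0.5292878150939941, -0.06680452078580856), (0.028571005910634995, 0.005523559171706438), 46.3659553527832) 46.177812571357904
[302.3 223.1] 214 [ 0.5499 -0.1665] ((0.5498992204666138, -0.16663174331188202), (0.006508830934762955, 0.02989005111157894), 54.39610290527344) 143.68225636266266
```

View pics/w1.png

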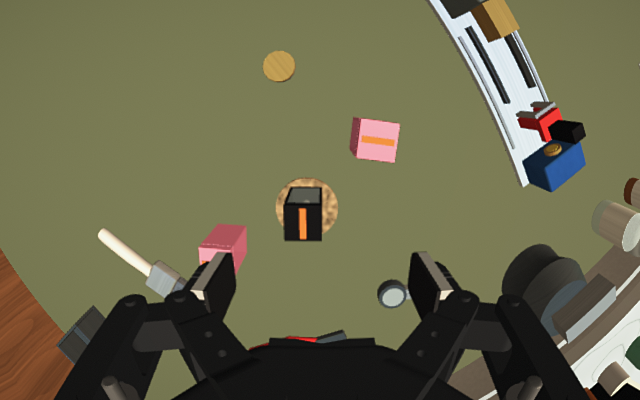

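Wrist view: cell on its pad at (302,215), bar at (302,223), two pink blocks at (376,140) and (225,245). The bar point (0.550, -0.167) agrees with the top view to 1 mm. Next I go over it and down.

Request:
drive_tool(
  grip=[0.75, 0.75, 0.75, 0.75, 0.75],
  dp=[
    [-15, -9, 0],
    [-15.5, -10, 20],
    [0, 0, 20],
    [0, 0, 20],
    [0, 0, 0],
  ],
  roll=[-0.014, 0, 0, 0, 0],
)

```text
time: 2.75
tcp_pos: [0.5494, -0.1638, 0.162]
tool_rot: [[-0.811, 0.585, -0.003], [0.585, 0.811, 0.001], [0.003, -0.001, -1.0]]
force: [0.3, -0.3, -0.2]
gripper_width: 0.752
gripper_force: 0.0
```

Request:
drive_tool(
  grip=[0.75, 0.75, 0.75, 0.75, 0.75],
  dp=[
    [0, 0, 30],
    [0, 0, 30],
    [0, 0, 25],
    [0, 0, 20],
    [0, 0, 5],
  ],
  roll=[0, 0, 0, 0, 0],
)

```text
time: 3.38
tcp_pos: [0.5503, -0.1642, 0.053]
tool_rot: [[-0.811, 0.585, -0.001], [0.585, 0.811, 0.0], [0.001, -0.0, -1.0]]
force: [-0.6, 0.2, -0.5]
gripper_width: 0.752
gripper_force: 0.0
```

Request:
drive_tool(
  grip=[0.75, 0.3, 0.3, 0.3, 0.3],
  dp=[
    [-1.5, -2, 0],
    [0, 0, 0],
    [0, 0, 0],
    [0, 0, 0],
    [0, 0, 0],
  ],
  roll=[0, 0, 0, 0, 0],
  grip_force=30,
)

```text
time: 4.0
tcp_pos: [0.5512, -0.1675, 0.0544]
tool_rot: [[-0.81, 0.587, 0.002], [0.587, 0.81, -0.0], [-0.002, 0.001, -1.0]]
force: [-0.2, -0.5, 6.3]
gripper_width: 0.416
gripper_force: 30.5
```

Request:
drive_tool(
  grip=[0.3, 0.3, 0.3, 0.3, 0.3],
  dp=[
    [0, 0, 0],
    [0, 0, 0],
    [0, 0, -3],
    [0, 0, -7],
    [0, 0, -10],
  ],
  roll=[0, 0, 0, 0, 0],
)

```text
time: 4.62
tcp_pos: [0.5502, -0.1671, 0.0736]
tool_rot: [[-0.81, 0.587, -0.001], [0.587, 0.81, 0.0], [0.001, -0.0, -1.0]]
force: [0.7, 0.4, -1.2]
gripper_width: 0.421
gripper_force: 29.9
```

Request:
drive_tool(
  grip=[0.3, 0.3, 0.3, 0.3, 0.3],
  dp=[
    [0, 0, -25],
    [0, 0, -40],
    [0, 0, -40],
    [10, 15, -20],
    [24, 36, 0],
  ],
  roll=[0, 0, 0, 0, 0],
)

```text
time: 5.25
tcp_pos: [0.5536, -0.1079, 0.2012]
tool_rot: [[-0.807, 0.59, 0.005], [0.59, 0.807, -0.001], [-0.004, 0.002, -1.0]]
force: [-0.1, 1.2, -1.7]
gripper_width: 0.418
gripper_force: 30.1
```

Request:
drive_tool(
  grip=[0.3, 0.3, 0.3, 0.3, 0.3],
  dp=[
    [27, 41, 0],
    [27, 41, 0],
    [27, 41, 0],
    [27, 41, 0],
    [17, 27, 0],
  ],
  roll=[0, 0, 0, 0, 0],
)

```text
time: 5.88
tcp_pos: [0.5632, 0.125, 0.1988]
tool_rot: [[-0.811, 0.585, 0.0], [0.585, 0.811, 0.001], [0.0, 0.001, -1.0]]
force: [0.3, -0.2, -1.4]
gripper_width: 0.419
gripper_force: 30.1
```

Request:
drive_tool(
  grip=[0.3, 0.3, 0.3, 0.3, 0.3],
  dp=[
    [0, 0, 0],
    [0, 0, 0],
    [0, 0, 0],
    [0, 0, 0],
    [0, 0, 0],
  ],
  roll=[-0.139, -0.139, -0.139, -0.139, 0],
)

```text
time: 6.5
tcp_pos: [0.5636, 0.1219, 0.1988]
tool_rot: [[-0.997, 0.072, 0.0], [0.072, 0.997, 0.0], [-0.0, 0.0, -1.0]]
force: [0.3, -0.1, -1.4]
gripper_width: 0.42
gripper_force: 30.1
```

Run:
```python
from h import *
c=cam('wrist');cv2.imwrite('pics/w2.png',c['img']);s=get_state();print(s['tcp_pos'],s['tool_rot'])
```

```text
[0.56363015 0.12187111 0.19874766] [[-9.97252807e-01  7.40723277e-02  3.59771787e-04]
 [ 7.40724095e-02  9.97252842e-01  2.19531019e-04]
 [-3.42522264e-04  2.45577088e-04 -9.99999911e-01]]
```

View pics/w2.png

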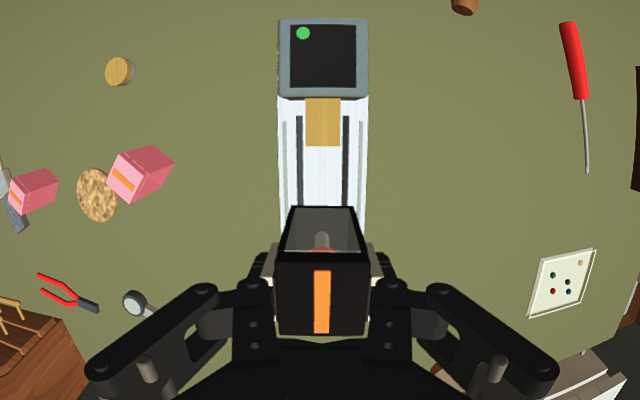

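Wrist view: cell held square (bar at (322,300)); nose tip at rows 98–146; rails at columns 299 and 346; detector at (322,58). Next I measure the centre line.

Run:
```python
from h import *
c=cam('wrist');im=c['img'];hsv=cv2.cvtColor(im,cv2.COLOR_BGR2HSV);g=hsv[...,2].astype(int)
M=[]
for y in range(155,200,8):
    d=[x for x in range(290,360) if g[y,x]<90]
    L=[x for x in d if x<320];R=[x for x in d if x>325]
    a=onz(c,np.mean(L),y,.022);b=onz(c,np.mean(R),y,.022);M.append((a+b)/2);print(y,L[0],L[-1],R[0],R[-1],a[:2].round(4),b[:2].round(4),((a+b)/2)[:2].round(4))
m=cv2.inRange(hsv,(12,90,80),(30,255,255));m[:95]=0;m[152:]=0;m[:,:295]=0;m[:,350:]=0
ys,xs=np.nonzero(m);print('nose',xs.min(),xs.max(),ys.min(),ys.max())
xs_=[(np.nonzero(m[y])[0].min()+np.nonzero(m[y])[0].max())/2 for y in (105,140)]
for x,y in zip(xs_,(105,140)): print('nose mid',onz(c,x,y,.055))
print('nose end',onz(c,xs_[1],ys.max()+.5,.055),'det face top',onz(c,323,96.5,.07))
b=cv2.inRange(hsv,(5,150,150),(20,255,255));b[:265]=0;b[:,:300]=0;b[:,345:]=0;ys,xs=np.nonzero(b)
z=get_state()['tcp_pos'][2]-.049+.07
q=np.array([onz(c,x,y,z)[:2] for x,y in zip(xs,ys)]);w,v=np.linalg.eigh(np.cov(q.T));print('bar',q.mean(0),np.degrees(np.arctan2(v[1,1],v[0,1])),np.ptp(q[:,0]))
t=cam('top');h=cv2.cvtColor(t['img'],cv2.COLOR_BGR2HSV)
```

```text
155 297 301 343 347 [0.532  0.1026] [0.5353 0.147 ] [0.5337 0.1248]
163 297 301 343 347 [0.5399 0.1019] [0.5432 0.1465] [0.5415 0.1242]
171 297 301 343 347 [0.5478 0.1012] [0.5511 0.146 ] [0.5495 0.1236]
179 298 301 343 346 [0.5558 0.1009] [0.5591 0.1451] [0.5575 0.123 ]
187 298 302 342 346 [0.564  0.1007] [0.5672 0.1441] [0.5656 0.1224]
195 298 301 342 346 [0.5721 0.0994] [0.5754 0.1437] [0.5738 0.1216]
nose 304 340 98 145
nose mid [0.48630309 0.12863671 0.055     ]
nose mid [0.51616311 0.12643262 0.055     ]
nose end [0.52089308 0.12608415 0.055     ] det face top [0.47979998 0.1294676  0.07      ]
bar [0.56147094 0.12225638] 174.81109073418062 0.03036409460049816
```

Request:
drive_tool(
  grip=[0.3, 0.3, 0.3, 0.3, 0.3],
  dp=[
    [0, 0.6, 30],
    [0, 0, 40],
    [0, 0, 30],
    [0, 0, 15],
    [0, 0, 5],
  ],
  roll=[0, 0, 0, 0, 0],
)

```text
time: 7.28
tcp_pos: [0.5636, 0.1227, 0.0779]
tool_rot: [[-0.997, 0.071, -0.001], [0.071, 0.997, -0.0], [0.001, -0.0, -1.0]]
force: [-0.2, -0.3, -1.3]
gripper_width: 0.419
gripper_force: 30.1
```

Request:
drive_tool(
  grip=[0.3, 0.3, 0.3, 0.3, 0.3],
  dp=[
    [0, 0, 5],
    [0, 0, 4],
    [0, 0, 3],
    [0, 0, 2],
    [0, 0, 0],
  ],
  roll=[0, 0, 0, 0, 0],
)

```text
time: 7.9
tcp_pos: [0.5636, 0.1227, 0.0643]
tool_rot: [[-0.997, 0.071, -0.0], [0.071, 0.997, 0.0], [0.0, 0.0, -1.0]]
force: [-0.5, 0.8, -0.4]
gripper_width: 0.413
gripper_force: 30.1
```

Request:
drive_tool(
  grip=[0.3, 0.3, 0.3, 0.3, 0.3],
  dp=[
    [0, 0, 1],
    [0, 0, 1],
    [0, 0, 1],
    [0, 0, 1],
    [0, 0, 0],
  ],
  roll=[0, 0, 0, 0, 0],
)

```text
time: 8.52
tcp_pos: [0.5636, 0.1227, 0.0602]
tool_rot: [[-0.997, 0.071, -0.0], [0.071, 0.997, -0.0], [0.0, -0.0, -1.0]]
force: [0.1, 0.4, -1.8]
gripper_width: 0.419
gripper_force: 30.1
```

Request:
drive_tool(
  grip=[0.3, 0.3, 0.3, 0.3, 0.3],
  dp=[
    [0, 0, 0.5],
    [0, 0, 0.5],
    [0, 0, 0.5],
    [0, 0, 0],
    [0, 0, 0],
  ],
  roll=[0, 0, 0, 0, 0],
)

```text
time: 9.15
tcp_pos: [0.5637, 0.1227, 0.0594]
tool_rot: [[-0.997, 0.071, 0.0], [0.071, 0.997, 0.0], [-0.0, 0.0, -1.0]]
force: [-2.6, -1.2, 5.4]
gripper_width: 0.418
gripper_force: 30.8
```

Contact with the floor at z 0.0594, the expected height. Release.

Request:
drive_tool(
  grip=[0.5, 0.6, 0.7, 0.75, 0.75],
  dp=[
    [0, 0, 0],
    [0, 0, 0],
    [0, 0, 0],
    [0, 0, 0],
    [0, 0, 0],
  ],
  roll=[0, 0, 0, 0, 0],
)

```text
time: 9.78
tcp_pos: [0.5636, 0.1227, 0.0587]
tool_rot: [[-0.997, 0.071, -0.0], [0.071, 0.997, -0.0], [0.0, -0.0, -1.0]]
force: [0.6, -0.3, 0.0]
gripper_width: 0.75
gripper_force: 0.0
```

Request:
drive_tool(
  grip=[0.75, 0.75, 0.75, 0.75, 0.75],
  dp=[
    [0, 0, -10],
    [0, 0, -30],
    [0, 0, -40],
    [0, 0, -40],
    [0, 0, 0],
  ],
  roll=[0, 0, 0, 0, 0],
)

```text
time: 10.4
tcp_pos: [0.5657, 0.123, 0.1828]
tool_rot: [[-0.997, 0.071, 0.006], [0.071, 0.997, 0.002], [-0.006, 0.003, -1.0]]
force: [0.5, 0.7, -0.8]
gripper_width: 0.751
gripper_force: 0.0
```

Run:
```python
from h import *
s=get_state();print(s['tcp_pos'],s['force'],s['gripper_width'])
c=cam('wrist');t=cam('top');sd=cam('side')
a=c['img'][80:400,190:450]
b=cv2.resize(t['img'][145:255,265:325],None,fx=3,fy=3)
d=cv2.resize(sd['img'][140:225,255:390],None,fx=2.4,fy=2.4)
o=np.zeros((340,800,3),np.uint8);o[:320,:260]=a;o[:330,265:445]=b;o[:d.shape[0],450:450+d.shape[1]]=d
cv2.imwrite('pics/p3.png',o)
```

```text
[0.56570692 0.12300105 0.18284207] [ 0.47748038  0.66770583 -0.75794145] 0.7511804332782903
```

View pics/p3.png

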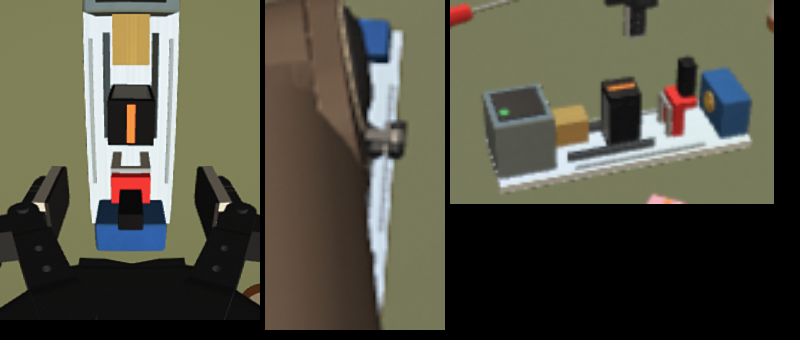

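The cell stands squarely in the channel, let go. The clamp is open, its handle at about (320,290) in the wrist image.

Run:
```python
from h import *
c=cam('wrist');im=c['img'];g=im.max(2).astype(int)
col=g[225:330,320];print(col.tolist())
m=(g<60).astype(np.uint8);m[:262]=0;m[312:]=0;m[:,:295]=0;m[:,345:]=0
for y in range(264,312,4):
    x=np.nonzero(m[y])[0]; print(y,x.min() if len(x) else None,x.max() if len(x) else None)
ys=np.nonzero(m[:,320])[0];y0,y1=ys.min(),ys.max();print(y0,y1)
print('front bottom',onz(c,320,y0,.058),'back top',onz(c,320,y1,.1))
for z,y in((.1,y1-3),(.1,y1-8)):
    x=np.nonzero(m[y])[0];print(onz(c,x.min(),y,z),onz(c,x.max()+1,y,z))
```

```text
[247, 247, 253, 255, 59, 38, 182, 241, 245, 243, 243, 242, 242, 242, 242, 242, 243, 242, 242, 243, 243, 243, 242, 243, 246, 242, 193, 80, 76, 152, 183, 190, 202, 195, 109, 105, 107, 114, 209, 250, 246, 245, 244, 244, 244, 244, 245, 246, 251, 224, 109, 14, 9, 9, 10, 11, 10, 10, 7, 11, 9, 10, 9, 11, 9, 11, 11, 10, 9, 10, 9, 9, 11, 11, 9, 12, 23, 27, 27, 26, 28, 27, 27, 26, 27, 28, 29, 27, 29, 27, 27, 106, 158, 171, 169, 167, 166, 165, 166, 165, 166, 165, 166, 165, 165]
264 None None
268 None None
272 None None
276 311 331
280 311 331
284 311 331
288 295 344
292 295 344
296 295 344
300 295 344
304 295 344
308 295 344
276 311
front bottom [0.63241756 0.11661325 0.058     ] back top [0.64031657 0.11622893 0.1       ]
[0.6362005  0.09684898 0.1       ] [0.63890537 0.13599456 0.1       ]
[0.63131201 0.09739994 0.1       ] [0.63399367 0.13616015 0.1       ]
```

Request:
drive_tool(
  grip=[0.7, 0.7, 0.7, 0.7, 0.7],
  dp=[
    [-25, 0, 0],
    [-30, -1, 0],
    [-17.5, 0, 20],
    [0, 0, 25],
    [0, 0, 0],
  ],
  roll=[0, 0, 0, 0, 0],
  grip_force=40,
)

```text
time: 11.22
tcp_pos: [0.6339, 0.1161, 0.1304]
tool_rot: [[-0.997, 0.071, -0.006], [0.071, 0.997, -0.002], [0.006, -0.002, -1.0]]
force: [-0.1, 0.7, 0.8]
gripper_width: 0.701
gripper_force: 0.0
```

Run:
```python
from h import *
s=get_state();print(s['tcp_pos'],s['force'])
c=cam('wrist');im=c['img'];g=im.max(2).astype(int)
cv2.imwrite('pics/w4.png',im)
```

```text
[0.63388377 0.11608575 0.13044463] [-0.14251849  0.67179526  0.8451197 ]
```

View pics/w4.png

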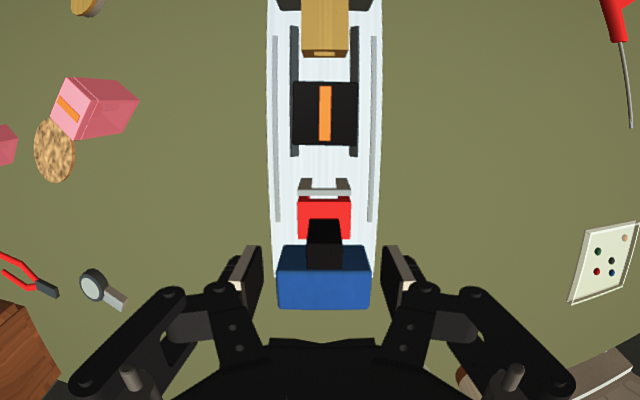

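Wrist view: handle (324,258) between the open pads, cell upright at (325,113), nose at (325,35). Descend on the handle and close.

Request:
drive_tool(
  grip=[0.7, 0.7, 0.7, 0.7, 0.7],
  dp=[
    [-3, 0.5, 10],
    [0, 0, 15],
    [0, 0, 10],
    [0, 0, 5],
    [0, 0, 0],
  ],
  roll=[0, 0, 0, 0, 0],
)

```text
time: 11.9
tcp_pos: [0.6387, 0.1168, 0.0934]
tool_rot: [[-0.997, 0.071, -0.001], [0.071, 0.997, -0.0], [0.001, -0.0, -1.0]]
force: [0.1, -0.2, 0.9]
gripper_width: 0.699
gripper_force: 0.0
```

Request:
drive_tool(
  grip=[0.4, 0.3, 0.1, 0.1, 0.1],
  dp=[
    [0, 0, 0],
    [0, 0, 0],
    [0, 0, 0],
    [0, 0, 0],
    [0, 0, 0],
  ],
  roll=[0, 0, 0, 0, 0],
)

```text
time: 12.52
tcp_pos: [0.6392, 0.1169, 0.0943]
tool_rot: [[-0.997, 0.071, 0.001], [0.071, 0.997, 0.0], [-0.001, 0.0, -1.0]]
force: [-1.7, 0.4, 4.9]
gripper_width: 0.227
gripper_force: 40.9
```

Request:
drive_tool(
  grip=[0.1, 0.1, 0.1, 0.1, 0.1],
  dp=[
    [3, 0, 0],
    [6, 0, 0],
    [7, 0, 0],
    [6, 0, 0],
    [3, 0, 0],
  ],
  roll=[0, 0, 0, 0, 0],
)

```text
time: 13.15
tcp_pos: [0.6155, 0.1187, 0.0943]
tool_rot: [[-0.997, 0.071, 0.004], [0.071, 0.997, 0.0], [-0.004, 0.001, -1.0]]
force: [6.3, 0.7, 1.0]
gripper_width: 0.229
gripper_force: 40.5
```

Request:
drive_tool(
  grip=[0.1, 0.1, 0.1, 0.1, 0.1],
  dp=[
    [2, 0, 0],
    [2, 0, 0],
    [2, 0, 0],
    [2, 0, 0],
    [2, 0, 0],
  ],
  roll=[0, 0, 0, 0, 0],
)

```text
time: 13.78
tcp_pos: [0.6059, 0.1194, 0.0944]
tool_rot: [[-0.997, 0.071, 0.004], [0.071, 0.997, 0.0], [-0.004, 0.001, -1.0]]
force: [5.6, 1.0, 0.3]
gripper_width: 0.23
gripper_force: 40.4
```

Request:
drive_tool(
  grip=[0.1, 0.1, 0.1, 0.1, 0.1],
  dp=[
    [2, 0, 0],
    [2, 0, 0],
    [2, 0, 0],
    [2, 0, 0],
    [2, 0, 0],
  ],
  roll=[0, 0, 0, 0, 0],
)

```text
time: 14.4
tcp_pos: [0.5959, 0.1201, 0.0944]
tool_rot: [[-0.997, 0.071, 0.004], [0.071, 0.997, 0.0], [-0.004, 0.001, -1.0]]
force: [6.0, 0.6, -0.4]
gripper_width: 0.227
gripper_force: 40.4
```

Request:
drive_tool(
  grip=[0.1, 0.1, 0.1, 0.1, 0.1],
  dp=[
    [1.5, 0, 0],
    [1, 0, 0],
    [1, 0, 0],
    [1, 0, 0],
    [1, 0, 0],
  ],
  roll=[0, 0, 0, 0, 0],
)

```text
time: 15.02
tcp_pos: [0.5904, 0.1206, 0.0943]
tool_rot: [[-0.997, 0.071, 0.004], [0.071, 0.997, 0.0], [-0.004, 0.001, -1.0]]
force: [5.6, 1.0, 0.4]
gripper_width: 0.222
gripper_force: 40.4
```

Request:
drive_tool(
  grip=[0.1, 0.1, 0.1, 0.1, 0.1],
  dp=[
    [0.6, 0, 0],
    [0.6, 0, 0],
    [0.6, 0, 0],
    [0.6, 0, 0],
    [0.6, 0, 0],
  ],
  roll=[0, 0, 0, 0, 0],
)

```text
time: 15.65
tcp_pos: [0.5874, 0.1208, 0.0944]
tool_rot: [[-0.997, 0.071, 0.004], [0.071, 0.997, 0.0], [-0.004, 0.001, -1.0]]
force: [6.6, 0.2, 0.8]
gripper_width: 0.225
gripper_force: 40.4
```

Request:
drive_tool(
  grip=[0.1, 0.1, 0.1, 0.1, 0.1],
  dp=[
    [0.4, 0, 0],
    [0.4, 0, 0],
    [0.4, 0, 0],
    [0.4, 0, 0],
    [0.4, 0, 0],
  ],
  roll=[0, 0, 0, 0, 0],
)

```text
time: 16.27
tcp_pos: [0.5854, 0.1209, 0.0943]
tool_rot: [[-0.997, 0.071, 0.004], [0.071, 0.997, 0.0], [-0.004, 0.001, -1.0]]
force: [6.0, 0.4, -0.0]
gripper_width: 0.228
gripper_force: 40.4
```

Request:
drive_tool(
  grip=[0.1, 0.1, 0.1, 0.1, 0.1],
  dp=[
    [0.3, 0, 0],
    [0.3, 0, 0],
    [0.3, 0, 0],
    [0.3, 0, 0],
    [0.3, 0, 0],
  ],
  roll=[0, 0, 0, 0, 0],
)

```text
time: 16.9
tcp_pos: [0.5839, 0.121, 0.0943]
tool_rot: [[-0.997, 0.071, 0.004], [0.071, 0.997, 0.0], [-0.004, 0.001, -1.0]]
force: [5.1, 1.5, 0.5]
gripper_width: 0.221
gripper_force: 40.4
```

Run:
```python
from h import *
s=get_state();print(s['tcp_pos'],s['force'])
c=cam('side');print(get_state()['force'])
o=cv2.resize(c['img'][140:225,255:390],None,fx=5,fy=5,interpolation=cv2.INTER_CUBIC)
cv2.imwrite('pics/s5.png',o)
```

```text
[0.58391798 0.12102014 0.09434973] [5.07244399 1.51148573 0.49078808]
[5.31304439 1.52379621 0.88307554]
```

View pics/s5.png

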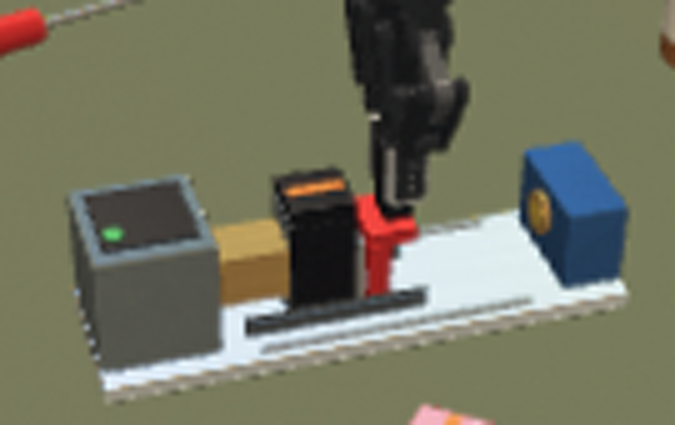

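Side crop: the cell (320,240) is about at the nose end (290,260), upright, clamp right behind it. Creep on.

Request:
drive_tool(
  grip=[0.1, 0.1, 0.1, 0.1, 0.1],
  dp=[
    [0.3, 0, 0],
    [0.3, 0, 0],
    [0.3, 0, 0],
    [0.3, 0, 0],
    [0, 0, 0],
  ],
  roll=[0, 0, 0, 0, 0],
)

```text
time: 17.58
tcp_pos: [0.5829, 0.1211, 0.0944]
tool_rot: [[-0.997, 0.071, 0.004], [0.071, 0.997, 0.001], [-0.004, 0.001, -1.0]]
force: [7.3, 0.2, 0.2]
gripper_width: 0.228
gripper_force: 40.3
```

Request:
drive_tool(
  grip=[0.1, 0.1, 0.1, 0.1, 0.1],
  dp=[
    [0.3, 0, 0],
    [0.3, 0, 0],
    [0.3, 0, 0],
    [0, 0, 0],
    [0, 0, 0],
  ],
  roll=[0, 0, 0, 0, 0],
)

```text
time: 18.2
tcp_pos: [0.5823, 0.1211, 0.0943]
tool_rot: [[-0.997, 0.071, 0.005], [0.071, 0.997, 0.0], [-0.005, 0.001, -1.0]]
force: [7.4, 0.4, -1.1]
gripper_width: 0.229
gripper_force: 40.2
```

Request:
drive_tool(
  grip=[0.1, 0.1, 0.1, 0.1, 0.1],
  dp=[
    [0.3, 0, 0],
    [0.3, 0, 0],
    [0.3, 0, 0],
    [0, 0, 0],
    [0, 0, 0],
  ],
  roll=[0, 0, 0, 0, 0],
)

```text
time: 18.82
tcp_pos: [0.5816, 0.1212, 0.0944]
tool_rot: [[-0.997, 0.071, 0.006], [0.071, 0.997, 0.0], [-0.005, 0.001, -1.0]]
force: [8.6, 1.0, -1.4]
gripper_width: 0.225
gripper_force: 40.1
```

Request:
drive_tool(
  grip=[0.1, 0.1, 0.1, 0.1, 0.1],
  dp=[
    [0.2, 0, 0],
    [0.2, 0, 0],
    [0.2, 0, 0],
    [0, 0, 0],
    [0, 0, 0],
  ],
  roll=[0, 0, 0, 0, 0],
)

```text
time: 19.45
tcp_pos: [0.5816, 0.1212, 0.0944]
tool_rot: [[-0.997, 0.071, 0.007], [0.071, 0.997, 0.0], [-0.006, 0.001, -1.0]]
force: [9.9, 0.3, -4.4]
gripper_width: 0.224
gripper_force: 39.8
```

Request:
drive_tool(
  grip=[0.1, 0.1, 0.1, 0.1, 0.1],
  dp=[
    [0.3, 0, 0],
    [0.3, 0, 0],
    [0.2, 0, 0],
    [0, 0, 0],
    [0, 0, 0],
  ],
  roll=[0, 0, 0, 0, 0],
)

```text
time: 20.08
tcp_pos: [0.5815, 0.1212, 0.0944]
tool_rot: [[-0.997, 0.071, 0.008], [0.071, 0.997, 0.0], [-0.008, 0.001, -1.0]]
force: [12.4, 0.1, -6.0]
gripper_width: 0.225
gripper_force: 39.5
```

Request:
drive_tool(
  grip=[0.1, 0.1, 0.1, 0.1, 0.1],
  dp=[
    [0.3, 0, 0],
    [0.3, 0, 0],
    [0.2, 0, 0],
    [0, 0, 0],
    [0, 0, 0],
  ],
  roll=[0, 0, 0, 0, 0],
)

```text
time: 20.7
tcp_pos: [0.5814, 0.1212, 0.0944]
tool_rot: [[-0.997, 0.071, 0.009], [0.071, 0.997, 0.0], [-0.009, 0.001, -1.0]]
force: [16.1, 0.3, -7.2]
gripper_width: 0.227
gripper_force: 39.3
```

Request:
drive_tool(
  grip=[0.1, 0.1, 0.1, 0.1, 0.1],
  dp=[
    [0, 0, 0],
    [0, 0, 0],
    [0, 0, 0],
    [0, 0, 0],
    [0, 0, 0],
  ],
  roll=[0, 0, 0, 0, 0],
)

```text
time: 21.32
tcp_pos: [0.5814, 0.1212, 0.0944]
tool_rot: [[-0.997, 0.071, 0.009], [0.071, 0.997, 0.0], [-0.009, 0.001, -1.0]]
force: [16.3, 0.8, -8.8]
gripper_width: 0.223
gripper_force: 39.3
```

Held at about 16 N (roughly 10 N on the cell). Relax the push, then let go.

Request:
drive_tool(
  grip=[0.1, 0.1, 0.1, 0.1, 0.1],
  dp=[
    [0, 0, 0],
    [-0.8, 0, 0],
    [-0.8, 0, 0],
    [-0.8, 0, 0],
    [0, 0, 0],
  ],
  roll=[0, 0, 0, 0, 0],
)

```text
time: 21.95
tcp_pos: [0.5816, 0.1212, 0.0943]
tool_rot: [[-0.997, 0.071, 0.005], [0.071, 0.997, 0.001], [-0.005, 0.001, -1.0]]
force: [7.1, 0.7, -0.7]
gripper_width: 0.224
gripper_force: 40.4
```

Request:
drive_tool(
  grip=[0.1, 0.1, 0.2, 0.3, 0.5],
  dp=[
    [-0.6, 0, 0],
    [0, 0, 0],
    [0, 0, 0],
    [0, 0, 0],
    [0, 0, 0],
  ],
  roll=[0, 0, 0, 0, 0],
)

```text
time: 22.58
tcp_pos: [0.579, 0.1209, 0.0933]
tool_rot: [[-0.998, 0.071, -0.002], [0.071, 0.998, -0.0], [0.002, -0.0, -1.0]]
force: [0.3, 0.0, 0.2]
gripper_width: 0.492
gripper_force: 0.0
```

Request:
drive_tool(
  grip=[0.6, 0.7, 0.7, 0.7, 0.7],
  dp=[
    [0, 0, 0],
    [0, 0, 0],
    [0, 0, -15],
    [0, 0, -40],
    [0, 0, -50],
  ],
  roll=[0, 0, 0, 0, 0],
)

```text
time: 23.2
tcp_pos: [0.5794, 0.1208, 0.2002]
tool_rot: [[-0.997, 0.071, -0.001], [0.071, 0.997, -0.001], [0.001, -0.001, -1.0]]
force: [-0.0, 0.0, 0.2]
gripper_width: 0.698
gripper_force: 0.0
```

Run:
```python
from h import *
s=get_state();print(s['tcp_pos'],s['force'])
c=cam('wrist');d=cam('side')
o=np.zeros((425,800,3),np.uint8)
a=cv2.resize(d['img'][140:225,260:370],None,fx=5,fy=5,interpolation=cv2.INTER_CUBIC);o[:a.shape[0],:a.shape[1]]=a[:,:]
b=c['img'][0:400,210:450];o[:400,555:795]=b
cv2.imwrite('pics/f6.png',o)
```

```text
[0.57935619 0.12084018 0.20016442] [-0.02069671  0.04069961  0.18221923]
```

View pics/f6.png

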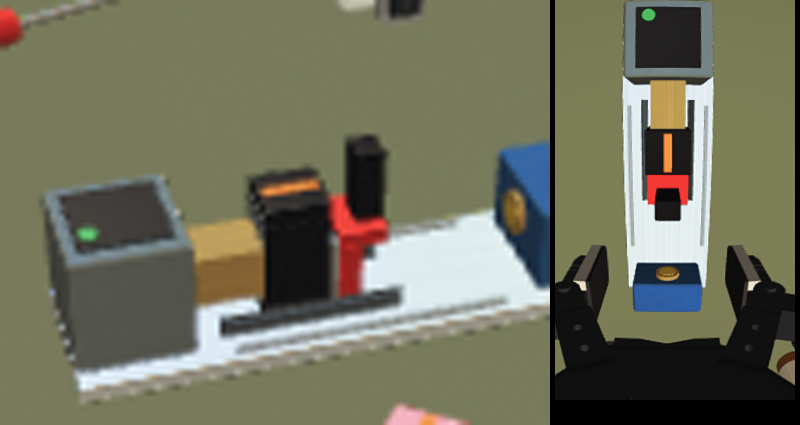

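Final view: the cell (290,240) is upright and square between the nose and the clamp, and the robot is clear.

```bash
python3 -c "from rig import hand_in;print(hand_in())"
```

```text
the job is handed in; nothing more can be done
None
```

I set the glass cell in the channel and released it. I then clamped it against the brass nose with a push of about 16 N on the handle (limit 18 N). The last picture shows it upright and square with the robot clear, and the job is handed in (no verdict was returned).

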